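Load, clamp and start the vial shaker

ROBOT

A 6-joint arm with a two-finger parallel gripper is mounted at the origin on the work surface; the furniture and walls round the work are solid. World frame = base frame: x ahead of the robot, y to its left, z up, the work surface at z = 0. Lengths are in m, angles in rad, forces in N, time in s.
With the tool pointing down it reaches from about 0.375 to 0.75 m from the base axis. Payload 9 kg.
Tool frame: the origin (TCP) lies on the centre line of the jaws, within the pads' length; the fingertips stand 17 mm ahead of it and the grasp point (between the pads) lies 2 mm behind it; z points along the fingers, y is the line along which they close (so a half turn about z gives the same grasp; the last joint's range is limited). The gripper opens to 85 mm and grips with 20 to 120 N. Pads are 22 mm wide; open, the fingers measure 114 mm over their backs; the gripper's body (76 mm by 85 mm) begins 54 mm behind the grasp point. The pads swing forward as they close: fully open they stand 13 mm farther back than shut.
Start: joints at [-1.482, 0.104, 0.097, 1.564, 0, 1.353], TCP at [0.181, -0.572, 0.248] pointing down, gripper open.
Joint ranges: [-2.99, 2.99], [-0.84, 1.86], [-1.1, 1.16], [-1.84, 2.11], [-1.51, 1.56], [-3.14, 3.14]. Speed limits (rad/s): [2.22, 2.22, 2.57, 3.14, 3.14, 3.14].

INTERFACE

Orientations are given as [roll, pitch, yaw] about the fixed x, y, z axes, in that order (R = Rz(yaw) Ry(pitch) Rx(roll)).
In Python, from bench import * gives the robot as it stands.
- The arm moves only by the shell command python3 -m creep 'ROWS' [FORCE]. ROWS is JSON, one flat list of numbers, 5 for each row, row after row: the shift along the tool's x, y, z in m, then the turn about the tool's z in units of 8 degrees (1.0 is 8 degrees), then the opening, from -1 (shut) to 1 (fully open). In form: [x, y, z, yaw, gripper, x, y, z, yaw, gripper, ...]. A call has 1 to 8 rows; each row is the pose to reach, as a shift and turn from the pose commanded when the call began, along the tool's axes at that moment; what a row does not reach only later rows make up. A row lasts 1/8 s, in which the tool goes at most 62.5 mm and 10.7 degrees, less where a joint would pass 70% of its speed; a pose out of reach is approached as far as the arm can. A call with a gripper value outside its range is refused whole. The fingers move at their own pace and stop on an object; FORCE is the grip in N (left out, the last holds). Time passes only in rows, so rows that repeat a pose let the fingers close. It gives the time, the measured TCP pose, the force, the opening and the grip force at its end, in the units of the state.
- state(): the state, without advancing time (a new reading comes with each control period).
- grab_frame(name): name is "scene" or "top"; returns (picture, depth): 420x560x3 uint8, red, green, blue; 420x560 float32, m along the optical axis (not along the pixel's ray), 0 where there is no reading.
- get_calibration(name): a dict with "fov_y" (degrees; the focal length in pixels is half the picture's height over the tangent of half this angle, whatever the lens; pixels are square), "cx", "cy" (the principal point, pixels), "view" (4x4, takes a point from world to camera coordinates). Camera axes: x right, y down, z forward; pixel columns grow to the right and rows downward; lengths in m; the calibration is good to about 2 mm. A picture is of the moment at which its call begins. get_calibration takes no time and is no camera call.
- job_done(): hands the job in; it is judged then, once.
The state is a dict: "time": time; "joint_positions": joint angles; "qvel": joint speeds; "joint_torque": joint torques, N m; "ee_pos": TCP position; "eef_rot": TCP orientation; "contact_force": force on the tool from outside, world axes, zero at the start; "ft_torque": the same for the moment, N m; "opening": finger opening in m; "grasp_force": force on a finger pad.
Only numpy, scipy, OpenCV 4.12 (cv2) and the standard library are available. Lean on these libraries where they do the work, as an engineer would, in place of code of your own. Each camera call takes 0.05 s, during which the arm holds its last target. There are 200 camera calls.

TASK

Make the bench shaker ready and start it: clear the spent vials that are still in its wells into the steel tray, and stand every full vial from the worktop upright in a well, one to a well. Then swing the hinged hold-down plate shut over the vials and fasten it with its captive knob, pushing the knob down to start the thread and turning it clockwise until it stops. Only then start the machine with its keys, pressing each fully down and letting it come up again before the next: first the small round power key, then the oblong programme key, then the large round start key; do not press the square stop key, and leave the swab box where it stands.

Things in the scene. Friction and masses are not known exactly. Their poses are not given: they have to be found in the camera images.
- shaker: White fixed bench shaker, 284 x 214 mm, deck 50 mm high. Origin on the worktop; -x is its front, +y its left seen from the front, z up. Keys at x = -125 mm. Steel socket 34 mm wide, 99 mm high at x = -30, y = 0. Grey well block 42 x 178 mm, 76.5 mm high at x = 30. Plate hinge (axis along y, mid-plane of the plate) at x = 105, 107.5 mm high, on two posts at y = +-78, 112 mm high
- well_block_hole0 (a point): Centre of the mouth of well 0, at y = 66 mm on the shaker, 76.5 mm above the worktop. Each well is 25 mm across and 22 mm deep, edge bevelled 2 mm, with a flat floor; wells are 44 mm apart. A seated vial stands 25 mm out of the block: hold it by its upper half, fingers front and back.
- well_block_hole1 (a point): Centre of the mouth of well 1, at y = 22 mm on the shaker, 76.5 mm above the worktop. Each well is 25 mm across and 22 mm deep, edge bevelled 2 mm, with a flat floor; wells are 44 mm apart. A seated vial stands 25 mm out of the block: hold it by its upper half, fingers front and back.
- well_block_hole2 (a point): Centre of the mouth of well 2, at y = -22 mm on the shaker, 76.5 mm above the worktop. Each well is 25 mm across and 22 mm deep, edge bevelled 2 mm, with a flat floor; wells are 44 mm apart. A seated vial stands 25 mm out of the block: hold it by its upper half, fingers front and back.
- well_block_hole3 (a point): Centre of the mouth of well 3, at y = -66 mm on the shaker, 76.5 mm above the worktop. Each well is 25 mm across and 22 mm deep, edge bevelled 2 mm, with a flat floor; wells are 44 mm apart. A seated vial stands 25 mm out of the block: hold it by its upper half, fingers front and back.
- vial_a_mid (a point): Middle (half-way up, 23.5 mm above its foot) of a full glass vial with crimped cap, 22 mm across and 47 mm tall, 12 g, upright at the start; z is its own axis towards the cap. Body straight and 21.6 mm wide up to 37 mm, the cap above is 16 mm wide. It may be absent.
- vial_b_mid (a point): Middle (half-way up, 23.5 mm above its foot) of a full glass vial with crimped cap, 22 mm across and 47 mm tall, 12 g, upright at the start; z is its own axis towards the cap. Body straight and 21.6 mm wide up to 37 mm, the cap above is 16 mm wide. It may be absent.
- vial_c_mid (a point): Middle (half-way up, 23.5 mm above its foot) of a full glass vial with crimped cap, 22 mm across and 47 mm tall, 12 g, upright at the start; z is its own axis towards the cap. Body straight and 21.6 mm wide up to 37 mm, the cap above is 16 mm wide. It may be absent.
- vial_d_mid (a point): Middle (half-way up, 23.5 mm above its foot) of a full glass vial with crimped cap, 22 mm across and 47 mm tall, 12 g, upright at the start; z is its own axis towards the cap. Body straight and 21.6 mm wide up to 37 mm, the cap above is 16 mm wide. It may be absent.
- spent_a_mid (a point): Middle (23.5 mm above its foot) of a spent vial, same size as the full ones, seated at the start in a well of the shaker. It may be absent.
- spent_b_mid (a point): Middle (23.5 mm above its foot) of a spent vial, same size as the full ones, seated at the start in a well of the shaker. It may be absent.
- tray: Shallow steel tray for spent vials, loose (140 g), 90 mm (its x) by 155 mm (its y), walls 1.5 mm thick and 25 mm high, floor 2 mm above the worktop. Origin under its centre.
- plate (a joint): Hinge of the aluminium hold-down plate, rad: 0 shut (level, its rubber pad 1 mm above the vial caps), 1.75 to 1.9 (upright, behind the wells) at the start. It swings to the front and down to shut. Friction hinge: stays where left, takes 0.25 N m (about 2 N near the edge). Plate 6 mm thick, 178 mm wide, its free edge 160 mm from the hinge axis; to the sides of the knob its faces are bare for pulling and pressing
- knob_grip (a point): Centre of the black fluted round knob, 36 mm across, 24 mm tall; its z points out of the plate. It is captive in the plate 135 mm from the hinge, so it comes over the socket when the plate is shut; then, sprung up, its centre is 148.5 mm above the worktop. Its underside is 26 mm off the plate, 14.5 mm when screwed home: grip its upper half. It is on the far face of the open plate
- knob_push (a joint): How far the knob is pushed towards the plate, m: 0 sprung up, 0.0125 at most. Spring 3 N at 0, 7 N at 0.0125. The thread starts only with the plate shut and the knob pushed 0.0065 or more (push to 0.008); turning then draws it down to about 0.011, and it stays where it is left
- knob_turn (a joint): Turn of the knob, rad, clockwise seen from above: 0 at the start, 2.4 at the stop when it is screwed home. Unpushed it is blocked almost at once. Friction about 0.05 N m. The turn needs two grasps or more.
- key_power_top (a point): Top centre of the small round power key, 15 mm across, on the front panel (first from the left, y = 66 mm); 60 mm above the worktop when up, standing 9 mm out of the panel; keys are 44 mm apart. It tells its position as it moves.
- key_start_top (a point): Top centre of the large round start key, 26 mm across, on the front panel (third from the left, y = -22 mm); 60 mm above the worktop when up, standing 9 mm out of the panel; keys are 44 mm apart. It tells its position as it moves.
- key_program_top (a point): Top centre of the oblong programme key, 11 x 26 mm, on the front panel (last from the left, y = -66 mm); 60 mm above the worktop when up, standing 9 mm out of the panel; keys are 44 mm apart. It tells its position as it moves.
- key_power (a joint): How far the power key is down, m: 0 up, 0.005 fully down; spring 1.7 N at 0, 4.4 N at the bottom, comes up by itself.
- key_stop (a joint): How far the stop key is down, m (square, 17 mm wide, second from the left at y = 22 mm, not to be pressed): 0 up, 0.005 fully down; spring 1.7 N at 0, 4.4 N at the bottom, comes up by itself.
- key_start (a joint): How far the start key is down, m: 0 up, 0.005 fully down; spring 1.7 N at 0, 4.4 N at the bottom, comes up by itself.
- key_program (a joint): How far the programme key is down, m: 0 up, 0.005 fully down; spring 1.7 N at 0, 4.4 N at the bottom, comes up by itself.
- swab_box: Bystander: box of swabs 55 x 60 x 90 mm standing on the worktop, origin at its underside. Leave it.

How it is judged:
On the way, in this order (a step that is already met when the one before it is completed fails the run):
1. the spent vials lie or stand in the tray and every full vial stands in a well, all released (x of spent_a_mid in the frame of tray between -0.041 and 0.041 m and y of spent_a_mid in the frame of tray between -0.074 and 0.074 m and height (world z) of each of spent_a_mid, spent_b_mid below 0.035 m and x of spent_b_mid in the frame of tray between -0.041 and 0.041 m and y of spent_b_mid in the frame of tray between -0.074 and 0.074 m and (horizontal distance between vial_a_mid and well_block_hole0 below 0.006 m or horizontal distance between vial_a_mid and well_block_hole1 below 0.006 m or horizontal distance between vial_a_mid and well_block_hole2 below 0.006 m or horizontal distance between vial_a_mid and well_block_hole3 below 0.006 m) and z of each of vial_a_mid, vial_b_mid, vial_c_mid, vial_d_mid in the frame of shaker below 0.083 m and angle between each of vial_a_mid, vial_b_mid, vial_c_mid, vial_d_mid's own z axis and vertical below 0.15 rad and (horizontal distance between vial_b_mid and well_block_hole0 below 0.006 m or horizontal distance between vial_b_mid and well_block_hole1 below 0.006 m or horizontal distance between vial_b_mid and well_block_hole2 below 0.006 m or horizontal distance between vial_b_mid and well_block_hole3 below 0.006 m) and (horizontal distance between vial_c_mid and well_block_hole0 below 0.006 m or horizontal distance between vial_c_mid and well_block_hole1 below 0.006 m or horizontal distance between vial_c_mid and well_block_hole2 below 0.006 m or horizontal distance between vial_c_mid and well_block_hole3 below 0.006 m) and (horizontal distance between vial_d_mid and well_block_hole0 below 0.006 m or horizontal distance between vial_d_mid and well_block_hole1 below 0.006 m or horizontal distance between vial_d_mid and well_block_hole2 below 0.006 m or horizontal distance between vial_d_mid and well_block_hole3 below 0.006 m) and contact force between the fingers and vial_a below 0.3 N and contact force between the fingers and vial_b below 0.3 N and contact force between the fingers and vial_c below 0.3 N and contact force between the fingers and vial_d below 0.3 N and contact force between the fingers and spent_a below 0.3 N and contact force between the fingers and spent_b below 0.3 N), for 0.3 s.
2. the hold-down plate is swung shut over the vials (value of joint plate below 0.04 rad), for 0.1 s.
3. the captive knob is pushed in and screwed home (value of joint plate below 0.04 rad and value of joint knob_turn above 2.1 rad and value of joint knob_push above 0.009 m), for 0.2 s.
4. the power key is pressed fully down (value of joint key_power above 0.0035 m), for 0.05 s.
5. the programme key is pressed fully down (value of joint key_program above 0.0035 m), for 0.05 s.
6. the start key is pressed fully down (value of joint key_start above 0.0035 m), for 0.05 s.
At the end, for the whole second after the job is handed in: Every spent vial on the floor of the steel tray; every full vial upright (within 0.15 rad) and seated in a well (centre within 6 mm, foot within 5 mm of the floor), at rest; hold-down plate shut (under 0.04 rad); knob turned more than 2.1 rad and more than 9 mm down; all keys up again (all of step 3 and x of spent_a_mid in the frame of tray between -0.041 and 0.041 m and y of spent_a_mid in the frame of tray between -0.074 and 0.074 m and height (world z) of each of spent_a_mid, spent_b_mid below 0.035 m and x of spent_b_mid in the frame of tray between -0.041 and 0.041 m and y of spent_b_mid in the frame of tray between -0.074 and 0.074 m and (horizontal distance between vial_a_mid and well_block_hole0 below 0.006 m or horizontal distance between vial_a_mid and well_block_hole1 below 0.006 m or horizontal distance between vial_a_mid and well_block_hole2 below 0.006 m or horizontal distance between vial_a_mid and well_block_hole3 below 0.006 m) and z of each of vial_a_mid, vial_b_mid, vial_c_mid, vial_d_mid in the frame of shaker below 0.083 m and angle between each of vial_a_mid, vial_b_mid, vial_c_mid, vial_d_mid's own z axis and vertical below 0.15 rad and (horizontal distance between vial_b_mid and well_block_hole0 below 0.006 m or horizontal distance between vial_b_mid and well_block_hole1 below 0.006 m or horizontal distance between vial_b_mid and well_block_hole2 below 0.006 m or horizontal distance between vial_b_mid and well_block_hole3 below 0.006 m) and (horizontal distance between vial_c_mid and well_block_hole0 below 0.006 m or horizontal distance between vial_c_mid and well_block_hole1 below 0.006 m or horizontal distance between vial_c_mid and well_block_hole2 below 0.006 m or horizontal distance between vial_c_mid and well_block_hole3 below 0.006 m) and (horizontal distance between vial_d_mid and well_block_hole0 below 0.006 m or horizontal distance between vial_d_mid and well_block_hole1 below 0.006 m or horizontal distance between vial_d_mid and well_block_hole2 below 0.006 m or horizontal distance between vial_d_mid and well_block_hole3 below 0.006 m) and value of joint each of key_power, key_program, key_start, key_stop below 0.001 m and linear speed of each of vial_a, vial_b, vial_c, vial_d, spent_a, spent_b below 0.02 m/s); the robot touches nothing.
It fails at once if the start key is pressed while the plate is not shut and screwed down (value of joint key_start above 0.003 m and (value of joint plate above 0.06 rad or value of joint knob_turn below 2 rad)).
It fails at once if the stop key is pressed (value of joint key_stop above 0.003 m).
It fails at once if two keys are pressed at once (value of joint each of key_power, key_program above 0.002 m or value of joint each of key_power, key_start above 0.002 m or value of joint each of key_program, key_start above 0.002 m).
It fails at once if the swab box is displaced by more than 3 cm (distance of swab_box from where it was at the start of the episode above 0.03 m).
Of spent_a, spent_b only 1 to 2 are there at a start; the rules pass over those that are not, and their reading is None.
Of vial_a, vial_b, vial_c, vial_d only 2 to 4 are there at a start; the rules pass over those that are not, and their reading is None.
At some moment in a run one of tray may be knocked a few centimetres aside while the robot is not near it.
It also fails if it takes over 210 s, if anything falls off the work surface, if the arm or the gripper's body presses on something with over 40 N, if the wrist force passes 120 N, or if a joint passes its speed limit or range.

## Working session

There is one attempt and no reset: what is moved stays moved. The work goes in short steps, Python scripts to look and compute and a shell command to move; the robot and the scene stay as the last step left them, time stands still between calls to the robot, and variables do not carry over. Pictures are saved under pics/ and viewed, at most 14 in all, crops included, and the job is handed in when it is done.

```bash
ls; mkdir -p pics
cat > h.py <<'E'
from bench import *
import numpy as np, cv2
from scipy.spatial.transform import Rotation as R
def K(n):
    c=get_calibration(n); f=210/np.tan(np.radians(c["fov_y"])/2); return c,f,np.array(c["view"])
def cloud(n,d):
    c,f,V=K(n); v,u=np.mgrid[:420,:560]
    P=np.stack([(u-c["cx"])/f*d,(v-c["cy"])/f*d,d],-1)
    return (P-V[:3,3])@V[:3,:3]
def pix(n,p):
    c,f,V=K(n); q=V[:3,:3]@np.array(p)+V[:3,3]; return q[0]/q[2]*f+c["cx"],q[1]/q[2]*f+c["cy"]
def save(im,name,s=1):
    im=cv2.resize(im,None,fx=s,fy=s,interpolation=cv2.INTER_CUBIC) if s!=1 else im
    cv2.imwrite("pics/"+name+".png",im[:,:,::-1])
E
python3 - <<'E'
from h import *
for n in("scene","top"):
    im,d=grab_frame(n); save(im,n+"0",1.4); np.savez("/tmp/"+n,im=im,d=d); c=get_calibration(n); print(n,c)
print(state())
E
```

```text
pics
scene {'fov_y': 54.38258109849688, 'cx': 282.9559447543559, 'cy': 211.7370826251204, 'view': array([[-0.85959441, -0.51059029,  0.01987487,  0.45770125],
       [-0.30827702,  0.48718891, -0.81707542,  0.28713282],
       [ 0.40750796, -0.70848043, -0.57618811,  0.80188847],
       [ 0.        ,  0.        ,  0.        ,  1.        ]])}
top {'fov_y': 43.12799248812981, 'cx': 280.7010384508851, 'cy': 206.87863532946696, 'view': array([[-2.15532412e-02, -9.99767055e-01,  1.13692721e-03,
         1.46842421e-02],
       [-9.94355260e-01,  2.13183746e-02, -1.03938177e-01,
         5.48357665e-01],
       [ 1.03889728e-01, -3.37071416e-03, -9.94583110e-01,
         1.55137578e+00],
       [ 0.00000000e+00,  0.00000000e+00,  0.00000000e+00,
         1.00000000e+00]])}
{'time': 0.1, 'joint_positions': array([-1.48169522e+00,  1.04647976e-01,  9.65395298e-02,  1.56388379e+00,
        3.44663262e-05,  1.35310443e+00]), 'qvel': array([ 0.00097574,  0.00017594,  0.00138447, -0.0002477 ,  0.00018351,
       -0.0011943 ]), 'joint_torque': array([ 6.44755244e-03, -5.58212256e+01,  5.04714346e+01,  1.34408742e-02,
       -2.90579601e-04,  4.08618803e-06]), 'ee_pos': array([ 0.18120026, -0.57169843,  0.24759102]), 'eef_rot': array([-3.14043241e+00, -2.91941241e-04,  3.06792819e-01]), 'contact_force': array([0.147716  , 0.0661578 , 0.40971321]), 'ft_torque': array([ 0.01969098, -0.02703659,  0.04547716]), 'grasp_force': 0.0, 'opening': 0.08573360485364641}
```

View pics/top0.png

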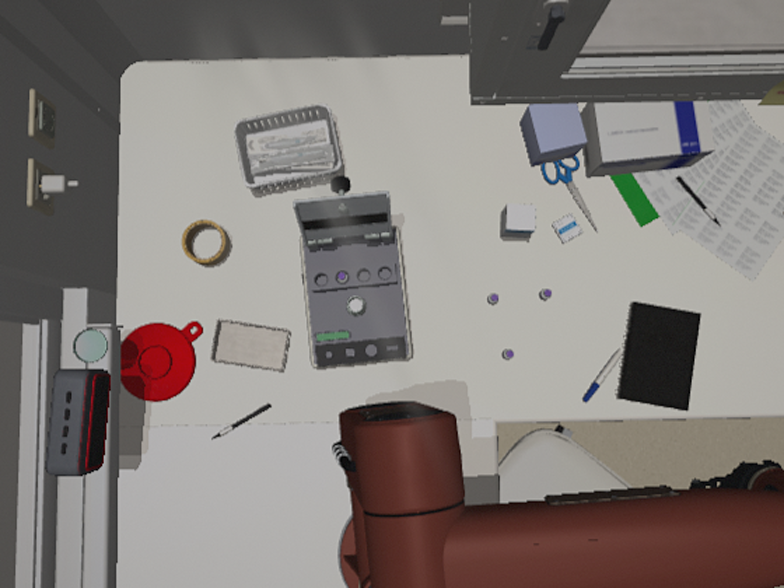

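View pics/scene0.png

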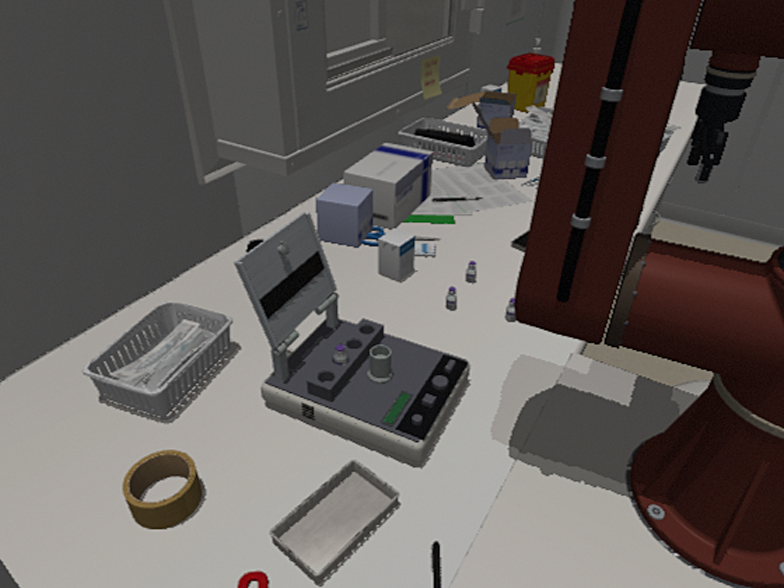

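```bash
cat >> h.py <<'E'
def ray(n,u,v,z):
    c,f,V=K(n); r=V[:3,:3].T@np.array([(u-c["cx"])/f,(v-c["cy"])/f,1]); o=-V[:3,:3].T@V[:3,3]
    return o+r*(z-o[2])/r[2]
E
python3 - <<'E'
from h import *
z=np.load("/tmp/top.npz"); im=z["im"]; P=cloud("top",z["d"])
hsv=cv2.cvtColor(im,cv2.COLOR_RGB2HSV)
m=((hsv[...,0]>120)&(hsv[...,0]<150)&(hsv[...,1]>70)).astype(np.uint8)
n,l,s,c=cv2.connectedComponentsWithStats(m)
for i in range(1,n):
    if s[i,4]>5: print(c[i],s[i,4],np.median(P[l==i],0).round(4),ray("top",*c[i],.047)[:2].round(4))
save(im[125:270,205:300],"crop1",5)
for nm,u,v in [("tray",180,247),("swab",370,157),("plate",244,147),("sock",255,218)]: print(nm,P[v,u].round(4))
# tray: rim points
t=(P[...,2]>.018)&(P[...,2]<.032); t[:, :145]=0; t[:,212:]=0; t[:215]=0;t[275:]=0
q=P[t][:,:2].astype(np.float32); r=cv2.minAreaRect(q*1000); print("tray rim",len(q),r)
sw=(P[...,2]>.08)&(P[...,2]<.1);sw[:,:350]=0;sw[:,390:]=0;sw[:135]=0;sw[180:]=0
print("swab",cv2.minAreaRect(P[sw][:,:2].astype(np.float32)*1000))
pl=(P[...,2]>.2);pl[:,:200]=0;pl[:,290:]=0;pl[:125]=0;pl[180:]=0
if pl.any(): print("plate top",P[pl].min(0),P[pl].max(0))
E
```

```text
[243.42105263 196.47368421] 19 [0.5742 0.1071 0.1008] [0.5798 0.112 ]
[390.88235294 208.88235294] 17 [ 0.5338 -0.3212  0.0451] [ 0.5338 -0.3206]
[352.93333333 212.4       ] 15 [ 0.5265 -0.209   0.0472] [ 0.5258 -0.2087]
[363.88888889 252.27777778] 18 [ 0.4092 -0.2369  0.0462] [ 0.4085 -0.2364]
tray [0.4368 0.3071 0.0033]
swab [ 0.682  -0.2583  0.0864]
plate [0.6816 0.0947 0.2563]
sock [0.5129 0.0776 0.0772]
tray rim 204 ((440.08514404296875, 310.40869140625), (155.89344787597656, 90.04869842529297), 80.0360107421875)
swab ((688.8295288085938, -262.79119873046875), (62.09757614135742, 56.10079574584961), 85.13701629638672)
plate top [0.38440681 0.00709554 0.20006265] [0.74683943 0.18520898 1.59995075]
```

View pics/crop1.png

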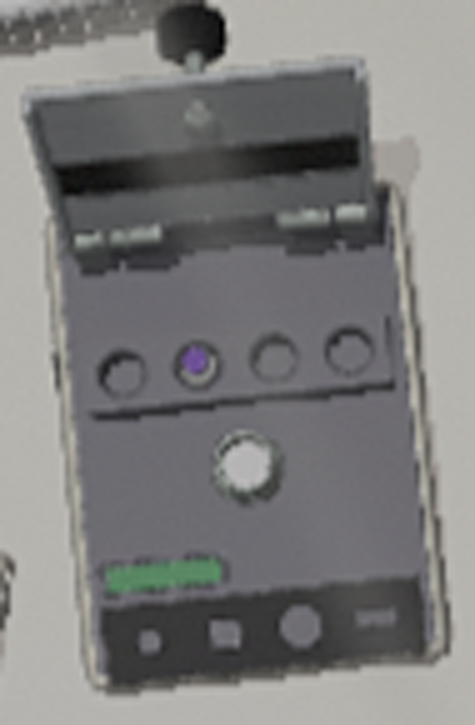

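```bash
cat >> h.py <<'E'
from scipy.optimize import least_squares
def sh(p,pt): # shaker frame to world
    c,s=np.cos(p[2]),np.sin(p[2]); return np.array([p[0]+c*pt[0]-s*pt[1],p[1]+s*pt[0]+c*pt[1],pt[2]])
E
python3 - <<'E'
from h import *
F=[((122,373),(.03,.066,.0765)),((197,363),(.03,.022,.0765)),((274,356),(.03,-.022,.0765)),((350,350),(.03,-.066,.0765)),
((150,641),(-.125,.066,.06)),((226,633),(-.125,.022,.06)),((301,626),(-.125,-.022,.06)),((376,618),(-.125,-.066,.06)),((246,464),(-.03,0,.099))]
px=[((u+.5)/5-.5+205,(v+.5)/5-.5+125) for (u,v),_ in F]
W=[ray("top",*q,f[1][2])[:2] for q,f in zip(px,F)]
r=least_squares(lambda p:np.concatenate([sh(p,f[1])[:2]-w for f,w in zip(F,W)]),[.5,.1,0])
print(r.x, (r.fun.reshape(-1,2)*1000).round(1))
p=r.x; np.save("/tmp/shaker",p)
for y in(.066,.022,-.022,-.066): print("well",sh(p,(.03,y,.0765)).round(4), "key",sh(p,(-.125,y,.06)).round(4))
# scene-camera check of features
z=np.load("/tmp/scene.npz"); im=z["im"].copy()
for f in F:
    u,v=pix("scene",sh(p,f[1])); cv2.circle(im,(int(round(u)),int(round(v))),1,(255,0,0),-1)
for c in [(.5338,-.3206,.047),(.5258,-.2087,.047),(.4085,-.2364,.047)]:
    u,v=pix("scene",c); cv2.circle(im,(int(round(u)),int(round(v))),1,(0,255,0),-1)
save(im[140:340,170:400],"sc1",3.4)
E
```

```text
[0.54458258 0.08339816 0.08009007] [[ 0.2 -0.2]
 [-1.2 -0.7]
 [-0.8 -0. ]
 [ 0.2  0.1]
 [-0.1  0.2]
 [-0.3  0.3]
 [ 0.2 -0.2]
 [-0.  -0.6]
 [ 1.8  1. ]]
well [0.5692 0.1516 0.0765] key [0.4147 0.1392 0.06  ]
well [0.5727 0.1077 0.0765] key [0.4182 0.0953 0.06  ]
well [0.5762 0.0639 0.0765] key [0.4217 0.0515 0.06  ]
well [0.5798 0.02   0.0765] key [0.4253 0.0076 0.06  ]
```

View pics/sc1.png

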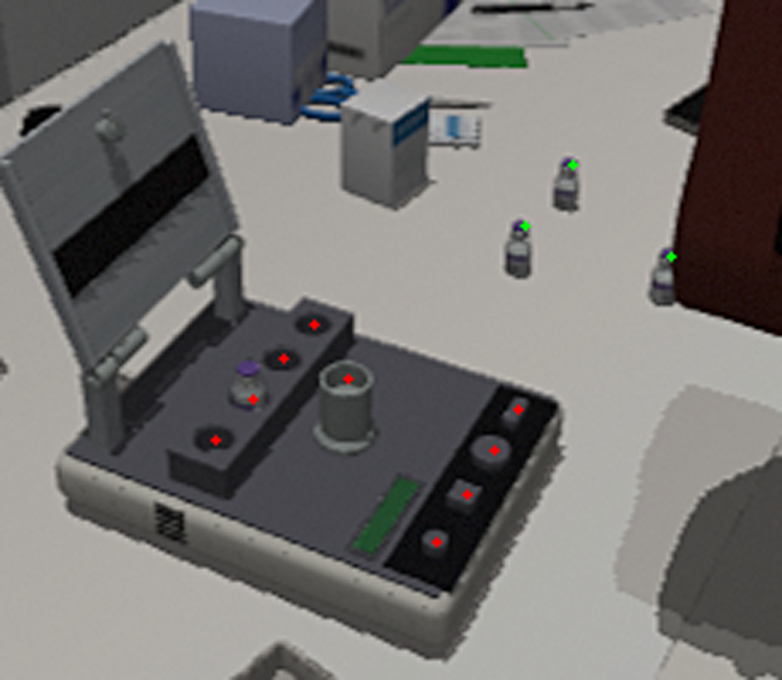

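```bash
cat >> h.py <<'E'
YAW=np.pi/2+.0801
def to(x,y,z=None,yaw=None):
    "shift in the tool's axes and turn units from the measured pose"
    s=state(); M=R.from_euler("xyz",s["eef_rot"]).as_matrix(); e=s["ee_pos"]
    d=M.T@(np.array([x,y,e[2] if z is None else z])-e)
    t=YAW if yaw is None else yaw
    dy=(t-s["eef_rot"][2]+np.pi)%(2*np.pi)-np.pi
    print("t%.1f"%s["time"],"shift",d.round(4),"turn",round(-np.degrees(dy)/8,3),"tcp",e.round(4),"rot",np.array(s["eef_rot"]).round(3),"open",round(s["opening"],4))
E
python3 -m creep '[0.318,-0.251,0.05,-9.63,1, 0.318,-0.251,0.05,-9.63,-0.05, 0.318,-0.251,0.08,-9.63,-0.05, 0.318,-0.251,0.08,-9.63,-0.05, 0.318,-0.251,0.08,-9.63,-0.05, 0.318,-0.251,0.08,-9.63,-0.05, 0.318,-0.251,0.08,-9.63,-0.05, 0.318,-0.251,0.08,-9.63,-0.05]' 30
python3 -m creep '[0,0,0,0,-0.05]'
python3 - <<'E'
from h import *
to(.4085,-.2364,.041)
E
```

```text
time: 1.1
ee_pos: [0.4091, -0.2342, 0.1673]
eef_rot: [-3.141, -0.001, 1.658]
contact_force: [0.5, -0.7, -0.3]
opening: 0.0407
grasp_force: 0.0
time: 1.23
ee_pos: [0.4084, -0.237, 0.1683]
eef_rot: [-3.141, 0.0, 1.65]
contact_force: [0.8, -0.0, 0.3]
opening: 0.0404
grasp_force: 0.0
t1.2 shift [0.0006 0.0002 0.1273] turn -0.005 tcp [ 0.4084 -0.237   0.1683] rot [-3.141  0.     1.65 ] open 0.0404
```

```bash
python3 -m creep '[0,0,0.06,0,-0.05, 0,0,0.11,0,-0.05, 0,0,0.127,0,-0.05, 0,0,0.127,0,-0.05, 0,0,0.127,0,-1, 0,0,0.127,0,-1, 0,0,0.127,0,-1, 0,0,0.127,0,-1]' 25
python3 -m creep '[0,0,0,0,-1, 0,0,-0.03,0,-1, 0,0,-0.08,0,-1, 0,0,-0.13,0,-1, 0,0,-0.16,0,-1, 0,0,-0.16,0,-1]'
python3 - <<'E'
from h import *
im,d=grab_frame("top"); save(im[100:330],"t2",1.4)
to(.5798,.020,.2)
E
```

```text
time: 2.22
ee_pos: [0.4096, -0.2381, 0.0436]
eef_rot: [3.14, 0.003, 1.651]
contact_force: [-1.1, -0.1, 6.9]
opening: 0.0201
grasp_force: 24.6
time: 2.98
ee_pos: [0.4099, -0.238, 0.2051]
eef_rot: [3.138, 0.005, 1.651]
contact_force: [0.1, -0.7, 0.4]
opening: 0.0198
grasp_force: 24.6
t3.0 shift [0.2428 0.1907 0.0028] turn 0.004 tcp [ 0.4093 -0.2373  0.2031] rot [3.139e+00 3.000e-03 1.651e+00] open 0.0204
```

View pics/t2.png

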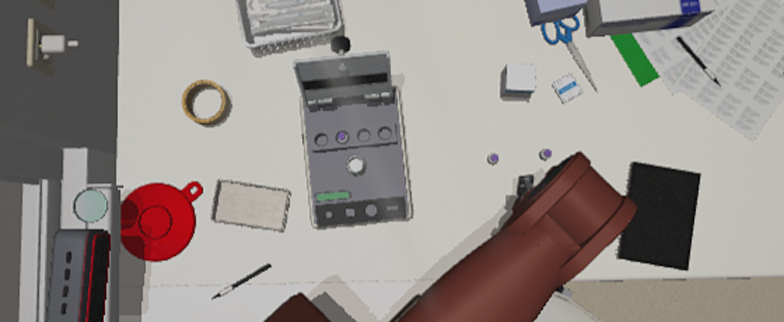

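```bash
python3 -m creep '[0.243,0.191,0,0,-1, 0.243,0.191,0,0,-1, 0.243,0.191,0,0,-1, 0.243,0.191,0,0,-1, 0.243,0.191,0,0,-1, 0.243,0.191,0,0,-1, 0.243,0.191,0.04,0,-1, 0.243,0.191,0.04,0,-1]'
python3 -m creep '[0,0,0,0,-1, 0,0,0,0,-1]'
python3 - <<'E'
from h import *
to(.5798,.020,.123)
im,d=grab_frame("scene"); save(im[180:320,190:340],"s2",4)
E
```

```text
time: 4.03
ee_pos: [0.5768, 0.0208, 0.1577]
eef_rot: [-3.135, -0.001, 1.651]
contact_force: [0.2, 0.1, -0.8]
opening: 0.0201
grasp_force: 24.7
time: 4.28
ee_pos: [0.58, 0.0203, 0.163]
eef_rot: [3.14, 0.001, 1.651]
contact_force: [0.3, -0.1, 0.3]
opening: 0.0202
grasp_force: 24.7
t4.3 shift [-0.0002 -0.0003  0.04  ] turn -0.001 tcp [0.58   0.0203 0.163 ] rot [3.140e+00 1.000e-03 1.651e+00] open 0.0202
```

View pics/s2.png

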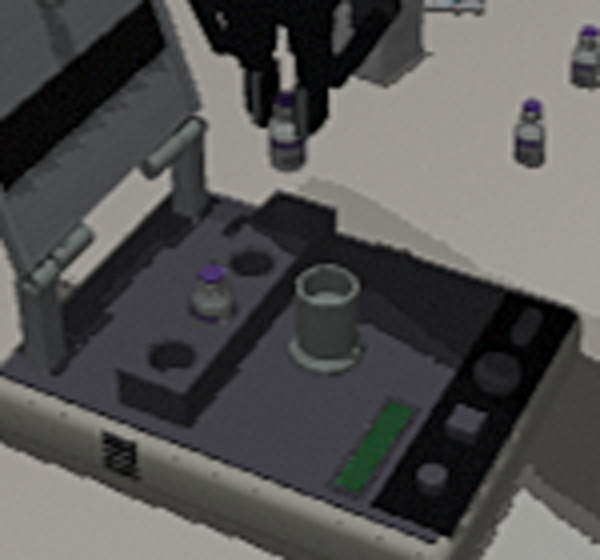

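```bash
python3 -m creep '[0,0,0.025,0,-1, 0,0,0.04,0,-1, 0,0,0.045,0,-1, 0,0,0.05,0,-1, 0,0,0.054,0,-1, 0,0,0.058,0,-1, 0,0,0.062,0,-1, 0,0,0.062,0,-1]'
python3 -m creep '[0,0,0,0,-1, 0,0,0.002,0,-1, 0,0,0.002,0,-1]'
```

```text
time: 5.32
ee_pos: [0.5796, 0.0207, 0.0991]
eef_rot: [3.141, 0.0, 1.651]
contact_force: [4.1, -3.1, -1.8]
opening: 0.0198
grasp_force: 24.8
time: 5.7
ee_pos: [0.5798, 0.0206, 0.0982]
eef_rot: [3.14, 0.001, 1.651]
contact_force: [1.4, -3.6, 6.0]
opening: 0.0202
grasp_force: 25.5
```

```bash
python3 -m creep '[0,0,0,0,-0.05, 0,0,0,0,-0.05, 0,0,0,0,-0.05, 0,0,-0.02,0,-0.05, 0,0,-0.06,0,-0.05, 0,0,-0.11,0,-0.05, 0,0,-0.11,0,-0.05]'
python3 - <<'E'
from h import *
to(.5258,-.2087,.2)
im,d=grab_frame("scene"); save(im[180:320,190:340],"s3",3)
E
```

```text
time: 6.58
ee_pos: [0.5817, 0.0205, 0.2135]
eef_rot: [3.133, 0.002, 1.651]
contact_force: [0.9, -0.2, 0.5]
opening: 0.0404
grasp_force: 0.0
t6.6 shift [-0.224  -0.0743  0.0134] turn 0.004 tcp [0.5817 0.0205 0.2135] rot [3.133e+00 2.000e-03 1.651e+00] open 0.0404
```

View pics/s3.png

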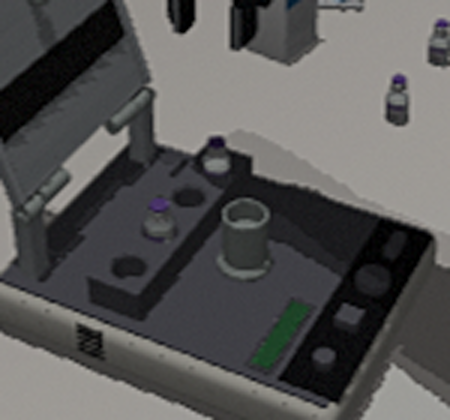

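```bash
python3 -m creep '[-0.224,-0.073,0.03,0,-0.05, -0.224,-0.073,0.05,0,-0.05, -0.224,-0.073,0.05,0,-0.05, -0.224,-0.073,0.05,0,-0.05, -0.224,-0.073,0.05,0,-0.05, -0.224,-0.073,0.05,0,-0.05, -0.224,-0.073,0.05,0,-0.05]'
python3 - <<'E'
from h import *
to(.526,-.2088,.041)
E
```

```text
time: 7.5
ee_pos: [0.5251, -0.2072, 0.1576]
eef_rot: [3.141, 0.0, 1.653]
contact_force: [0.2, -0.5, 0.5]
opening: 0.0405
grasp_force: 0.0
t7.5 shift [-0.0017  0.0008  0.1166] turn 0.014 tcp [ 0.5251 -0.2072  0.1576] rot [3.141 0.    1.653] open 0.0405
```

```bash
python3 -m creep '[0,0,0.05,0,-0.05, 0,0,0.1,0,-0.05, 0,0,0.116,0,-0.05, 0,0,0.116,0,-0.05, 0,0,0.116,0,-1, 0,0,0.116,0,-1, 0,0,0.116,0,-1, 0,0,0.116,0,-1]' 25
python3 -m creep '[0,0,0,0,-1, 0,0,-0.03,0,-1, 0,0,-0.08,0,-1, 0,0,-0.13,0,-1, 0,0,-0.16,0,-1, 0,0,-0.16,0,-1, 0,0,-0.16,0,-1]'
python3 - <<'E'
from h import *
to(.5762,.0637,.163)
E
```

```text
time: 8.5
ee_pos: [0.5261, -0.2092, 0.0436]
eef_rot: [3.139, 0.002, 1.651]
contact_force: [0.4, 1.0, 7.0]
opening: 0.0203
grasp_force: 25.2
time: 9.38
ee_pos: [0.5245, -0.2082, 0.2009]
eef_rot: [-3.141, -0.0, 1.651]
contact_force: [-0.8, 0.0, 0.1]
opening: 0.0201
grasp_force: 24.7
t9.4 shift [0.2669 0.0734 0.0379] turn 0.003 tcp [ 0.5245 -0.2082  0.2009] rot [-3.141 -0.     1.651] open 0.0201
```

```bash
python3 -m creep '[0.268,0.073,0,0,-1, 0.268,0.073,0,0,-1, 0.268,0.073,0,0,-1, 0.268,0.073,0,0,-1, 0.268,0.073,0,0,-1, 0.268,0.073,0,0,-1, 0.268,0.073,0.04,0,-1, 0.268,0.073,0.04,0,-1]'
python3 -m creep '[0,0,0,0,-1, 0,0,0,0,-1]'
python3 - <<'E'
from h import *
to(.5762,.0637,.0985)
E
```

```text
time: 10.38
ee_pos: [0.5734, 0.0641, 0.1575]
eef_rot: [-3.135, -0.001, 1.65]
contact_force: [0.9, -0.3, 0.5]
opening: 0.0203
grasp_force: 24.6
time: 10.62
ee_pos: [0.5765, 0.0642, 0.1628]
eef_rot: [3.14, 0.0, 1.651]
contact_force: [-0.1, -0.6, -0.9]
opening: 0.0201
grasp_force: 24.6
t10.6 shift [-0.0004 -0.0005  0.0643] turn -0.001 tcp [0.5765 0.0642 0.1628] rot [3.14  0.    1.651] open 0.0201
```

```bash
python3 -m creep '[0,-0.0005,0.025,0,-1, -0.0005,0,0.04,0,-1, -0.0005,0,0.045,0,-1, -0.0005,0,0.05,0,-1, -0.0005,0,0.054,0,-1, -0.0005,0,0.058,0,-1, -0.0005,0,0.062,0,-1, -0.0005,0,0.062,0,-1]'
python3 -m creep '[0,0,0,0,-1, 0,0,0.002,0,-1, 0,0,0.002,0,-1]'
```

```text
time: 11.62
ee_pos: [0.5757, 0.0643, 0.0989]
eef_rot: [-3.141, 0.0, 1.651]
contact_force: [-0.7, 0.3, -0.1]
opening: 0.0203
grasp_force: 24.6
time: 12.0
ee_pos: [0.5763, 0.0642, 0.0981]
eef_rot: [3.14, 0.0, 1.651]
contact_force: [-1.2, 0.9, 5.0]
opening: 0.0202
grasp_force: 24.9
```

```bash
python3 -m creep '[0,0,0,0,-0.05, 0,0,0,0,-0.05, 0,0,0,0,-0.05, 0,0,-0.02,0,-0.05, 0,0,-0.06,0,-0.05, 0,0,-0.11,0,-0.05, 0,0,-0.11,0,-0.05]'
python3 -m creep '[-0.387,-0.012,0,0,-0.05, -0.387,-0.012,0,0,-0.05, -0.387,-0.012,0.05,0,-0.05, -0.387,-0.012,0.05,0,-0.05, -0.387,-0.012,0.05,0,-0.05, -0.387,-0.012,0.05,0,-0.05, -0.387,-0.012,0.05,0,-0.05,-0.387,-0.012,0.05,0,-0.05]'
python3 -m creep '[0,0,0,0,-0.05, 0,0,0,0,-0.05]'
python3 - <<'E'
from h import *
to(.5338,-.3208,.041)
E
```

```text
time: 12.88
ee_pos: [0.5783, 0.064, 0.2136]
eef_rot: [3.133, 0.002, 1.651]
contact_force: [-0.5, -0.2, -1.0]
opening: 0.0404
grasp_force: 0.0
time: 13.88
ee_pos: [0.5947, -0.323, 0.157]
eef_rot: [-3.141, -0.001, 1.65]
contact_force: [-0.2, 1.4, -0.5]
opening: 0.0407
grasp_force: 0.0
time: 14.12
ee_pos: [0.5956, -0.321, 0.1581]
eef_rot: [3.141, 0.0, 1.653]
contact_force: [-0.5, 0.1, 0.1]
opening: 0.0401
grasp_force: 0.0
t14.1 shift [ 0.0053 -0.0617  0.1171] turn 0.017 tcp [ 0.5956 -0.321   0.1581] rot [3.141 0.    1.653] open 0.0401
```

```bash
python3 -m creep '[0.0053,-0.0617,0.02,0,-0.05, 0.0053,-0.0617,0.02,0,-0.05, 0.0053,-0.0617,0.02,0,-0.05, 0.0053,-0.0617,0.02,0,-0.05]'
python3 - <<'E'
from h import *
to(.5338,-.3208,.041)
E
python3 -m creep '[0,0,0.05,0,-0.05, 0,0,0.08,0,-0.05, 0,0,0.096,0,-0.05, 0,0,0.096,0,-0.05, 0,0,0.096,0,-1, 0,0,0.096,0,-1, 0,0,0.096,0,-1, 0,0,0.096,0,-1]' 25
python3 -m creep '[0,0,0,0,-1, 0,0,-0.03,0,-1, 0,0,-0.08,0,-1, 0,0,-0.13,0,-1, 0,0,-0.16,0,-1, 0,0,-0.16,0,-1, 0,0,-0.16,0,-1]'
python3 - <<'E'
from h import *
to(.5692,.1514,.163)
E
```

```text
time: 14.62
ee_pos: [0.5349, -0.3228, 0.1394]
eef_rot: [3.139, 0.003, 1.652]
contact_force: [0.4, 0.5, 1.0]
opening: 0.0403
grasp_force: 0.0
t14.6 shift [ 0.0023 -0.0012  0.0984] turn 0.01 tcp [ 0.5349 -0.3228  0.1394] rot [3.139e+00 3.000e-03 1.652e+00] open 0.0403
time: 15.62
ee_pos: [0.5342, -0.323, 0.0431]
eef_rot: [3.139, 0.002, 1.651]
contact_force: [1.3, -0.1, 7.1]
opening: 0.0202
grasp_force: 25.2
time: 16.5
ee_pos: [0.5329, -0.322, 0.2005]
eef_rot: [-3.141, -0.001, 1.651]
contact_force: [0.0, -0.1, -1.2]
opening: 0.0204
grasp_force: 24.8
t16.5 shift [0.4689 0.0743 0.0377] turn 0.003 tcp [ 0.5329 -0.322   0.2005] rot [-3.141e+00 -1.000e-03  1.651e+00] open 0.0204
```

```bash
python3 -m creep '[0.467,0.074,0,0,-1, 0.467,0.074,0,0,-1, 0.467,0.074,0,0,-1, 0.467,0.074,0,0,-1, 0.467,0.074,0,0,-1, 0.467,0.074,0,0,-1, 0.467,0.074,0,0,-1, 0.467,0.074,0,0,-1]'
python3 -m creep '[0,0,0,0,-1, 0,0,0.03,0,-1, 0,0,0.04,0,-1,0,0,0.04,0,-1, 0,0,0.04,0,-1]'
python3 - <<'E'
from h import *
to(.5692,.1496,.0985)
E
```

```text
time: 17.5
ee_pos: [0.5681, 0.1522, 0.1995]
eef_rot: [-3.139, -0.0, 1.654]
contact_force: [-0.3, -0.6, -0.4]
opening: 0.0201
grasp_force: 24.8
time: 18.12
ee_pos: [0.5697, 0.1489, 0.1621]
eef_rot: [3.141, 0.0, 1.651]
contact_force: [0.3, 0.0, -0.4]
opening: 0.0203
grasp_force: 24.8
t18.1 shift [ 0.0008 -0.0005  0.0636] turn -0.001 tcp [0.5697 0.1489 0.1621] rot [3.141 0.    1.651] open 0.0203
```

```bash
python3 -m creep '[0.0005,0,0.025,0,-1, 0.0005,0,0.04,0,-1, 0.0005,0,0.045,0,-1, 0.0005,0,0.05,0,-1, 0.0005,0,0.054,0,-1, 0.0005,0,0.058,0,-1, 0.0005,0,0.062,0,-1, 0.0005,0,0.062,0,-1]'
python3 -m creep '[0,0,0,0,-1, 0,0,0.002,0,-1, 0,0,0.002,0,-1]'
```

```text
time: 19.12
ee_pos: [0.5691, 0.1498, 0.0989]
eef_rot: [-3.141, 0.0, 1.651]
contact_force: [0.1, 0.2, -0.5]
opening: 0.0201
grasp_force: 24.8
time: 19.5
ee_pos: [0.5696, 0.1498, 0.0977]
eef_rot: [3.141, 0.0, 1.651]
contact_force: [-0.7, 0.5, 2.8]
opening: 0.0203
grasp_force: 24.9
```

```bash
python3 -m creep '[0,0,0,0,-0.05, 0,0,0,0,-0.05, 0,0,0,0,-0.05, 0,0,-0.02,0,-0.05, 0,0,-0.05,0,-0.05, -0.042,0,-0.05,0,-0.05, -0.042,0,-0.05,0,-0.05, -0.042,0,-0.05,0,-0.05]'
python3 -m creep '[0,0,0.02,0,-0.05, 0,0,0.04,0,-0.05, 0,0,0.052,0,-0.05, 0,0,0.052,0,-0.05, 0,0,0.052,0,-1,0,0,0.052,0,-1, 0,0,0.052,0,-1, 0,0,0.052,0,-1]'
python3 -m creep '[0,0,-0.01,0,-1, 0,0,-0.03,0,-1, 0,0,-0.06,0,-1, 0,0,-0.1,0,-1, 0,0,-0.1,0,-1, 0,0,-0.1,0,-1]'
python3 - <<'E'
from h import *
im,d=grab_frame("scene"); save(im[180:320,190:340],"s4",3)
im,d=grab_frame("top"); P=cloud("top",d)
t=(P[...,2]>.018)&(P[...,2]<.032); t[:, :145]=0; t[:,212:]=0; t[:215]=0;t[275:]=0
q=P[t][:,:2].astype(np.float32); print("tray",cv2.minAreaRect(q*1000),len(q))
to(.440,.310,.2)
E
```

```text
time: 20.5
ee_pos: [0.5728, 0.1081, 0.1481]
eef_rot: [3.141, -0.0, 1.651]
contact_force: [-0.6, 0.3, -0.5]
opening: 0.0405
grasp_force: 0.0
time: 21.5
ee_pos: [0.5727, 0.1079, 0.0954]
eef_rot: [3.141, 0.0, 1.651]
contact_force: [0.1, 0.7, -0.6]
opening: 0.0204
grasp_force: 25.7
time: 22.25
ee_pos: [0.5729, 0.1079, 0.1959]
eef_rot: [3.141, 0.0, 1.651]
contact_force: [-0.0, -0.2, -0.9]
opening: 0.0207
grasp_force: 25.7
tray ((444.3527526855469, 335.2859191894531), (104.50125122070312, 90.18816375732422), 79.95870208740234) 124
t22.4 shift [ 0.212  -0.1155 -0.0053] turn 0.003 tcp [0.5722 0.1079 0.1945] rot [-3.14  -0.     1.651] open 0.0205
```

View pics/s4.png

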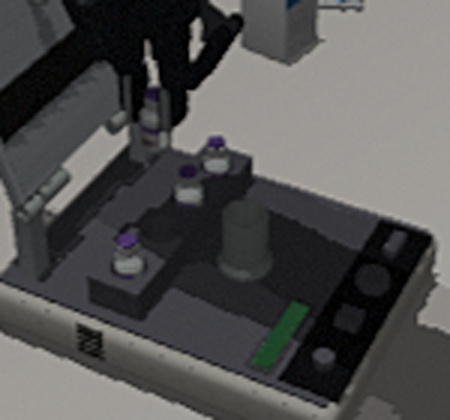

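Run:
```python
from h import *
im,d=grab_frame("top"); save(im[180:330,80:300],"t3",3); P=cloud("top",d)
t=(P[...,2]>.018)&(P[...,2]<.032); t[:, :100]=0; t[:,235:]=0; t[:205]=0;t[295:]=0
t[:,205:]&=True
n,l,s,c=cv2.connectedComponentsWithStats(t.astype(np.uint8),connectivity=8)
for i in range(1,n):
    if s[i,4]>15: print(s[i],cv2.minAreaRect(P[l==i][:,:2].astype(np.float32)*1000))
```

```text
[153 228  24  12  44] ((486.340087890625, 353.666259765625), (29.314420700073242, 71.22906494140625), 18.59420394897461)
[151 241   3  10  16] ((442.15869140625, 385.9582824707031), (4.081793785095215, 26.63351821899414), 82.03934478759766)
[107 246  15  14  35] ((430.0767822265625, 493.87261962890625), (56.985252380371094, 17.13216781616211), 45.70439529418945)
[150 252  15   8  24] ((407.7892150878906, 371.867431640625), (45.10490417480469, 13.102316856384277), 63.624664306640625)
[166 259  19   4  23] ((397.12005615234375, 316.77734375), (53.78866195678711, 3.2654223442077637), 80.2772216796875)
```

View pics/t3.png

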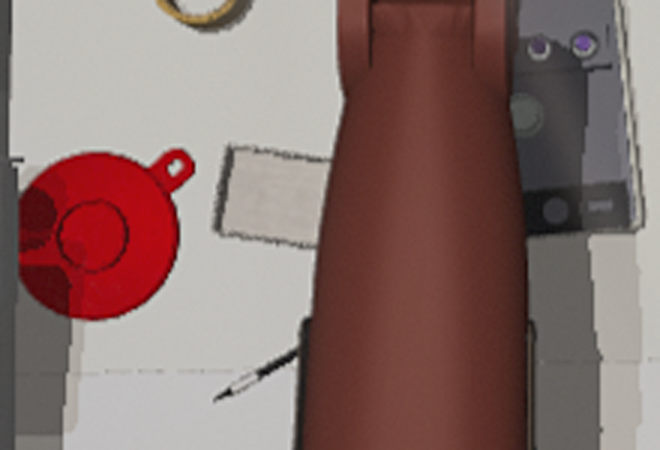

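```bash
python3 -m creep '[0.212,-0.1155,0,0,-1, 0.212,-0.1155,0,0,-1, 0.212,-0.1155,0,0,-1, 0.212,-0.1155,0,0,-1, 0.212,-0.1155,0.06,0,-1, 0.212,-0.1155,0.1,0,-1, 0.212,-0.1155,0.12,0,-1, 0.212,-0.1155,0.12,0,-1]'
python3 -m creep '[0,0,0,0,-1, 0,0,0,0,-1]'
python3 - <<'E'
from h import *
to(.440,.310,.0445)
E
```

```text
time: 23.4
ee_pos: [0.4386, 0.3093, 0.0729]
eef_rot: [-3.137, 0.001, 1.651]
contact_force: [-0.5, 1.0, 0.6]
opening: 0.0206
grasp_force: 25.7
time: 23.65
ee_pos: [0.4413, 0.3102, 0.0766]
eef_rot: [3.14, -0.0, 1.651]
contact_force: [0.5, 0.0, 0.5]
opening: 0.0203
grasp_force: 25.7
t23.6 shift [-0.0001 -0.0014  0.0321] turn 0.003 tcp [0.4413 0.3102 0.0766] rot [ 3.14  -0.     1.651] open 0.0203
```

```bash
python3 -m creep '[0,0,0.015,0,-1, 0,0,0.025,0,-1, 0,0,0.03,0,-1, 0,0,0.0335,0,-1, 0,0,0.0335,0,-1]'
python3 -m creep '[0,0,0,0,-0.3, 0,0,0,0,-0.05, 0,0,0,0,-0.05, 0,0,-0.02,0,-0.05, 0,0,-0.06,0,-0.05, 0,0,-0.12,0,-0.05, 0,0,-0.17,0,-0.05, 0,0,-0.22,0,-0.05]'
python3 -m creep '[0.03,-0.05,0,0,-0.05, 0.05,-0.05,0,0,-0.05, 0.05,-0.05,0,0,-0.05]'
python3 - <<'E'
from h import *
im,d=grab_frame("top"); P=cloud("top",d); a=im[125:275,145:300]; save(a,"t4",4)
im,d=grab_frame("scene"); Q=cloud("scene",d); np.savez("/tmp/s5",im=im,d=d)
p=np.load("/tmp/shaker.npy"); c,s=np.cos(p[2]),np.sin(p[2])
def fr(P):
    D=P[...,:2]-p[:2]; return np.stack([c*D[...,0]+s*D[...,1],-s*D[...,0]+c*D[...,1],P[...,2]],-1)
for nm,X in(("top",P),("scene",Q)):
    X=fr(X); m=(X[...,0]>.09)&(X[...,0]<.22)&(abs(X[...,1])<.085)&(X[...,2]>.125)&(X[...,2]<.30)
    x=X[m]; print(nm,len(x)); 
    m2=abs(x[:,1])>.03
    if m2.sum()>50:
        A=np.polyfit(x[m2][:,2],x[m2][:,0],1); print("plate x=a z+b",A,"x at z.1075",np.polyval(A,.1075),"theta",np.pi/2+np.arctan(A[0]),"zmax",x[:,2].max(),"x max",x[:,0].max())
to(.5,.1)
E
```

```text
time: 24.28
ee_pos: [0.4407, 0.31, 0.042]
eef_rot: [3.141, 0.0, 1.651]
contact_force: [-0.2, -0.4, 2.3]
opening: 0.0205
grasp_force: 25.9
time: 25.28
ee_pos: [0.4403, 0.3099, 0.2636]
eef_rot: [3.141, -0.0, 1.651]
contact_force: [0.9, 0.0, -0.2]
opening: 0.0403
grasp_force: 0.0
time: 25.65
ee_pos: [0.3864, 0.3567, 0.2615]
eef_rot: [3.141, 0.0, 1.653]
contact_force: [0.4, -0.2, 0.6]
opening: 0.0406
grasp_force: 0.0
top 1988
plate x=a z+b [0.34430895 0.06409792] x at z.1075 0.10111113132029517 theta 1.9023921955240342 zmax 0.265631321111571 x max 0.20242887809735827
scene 1557
plate x=a z+b [0.3382982  0.06754718] x at z.1075 0.10391423988453605 theta 1.897008590356405 zmax 0.260676783615816 x max 0.2040028789285198
t25.8 shift [-2.639e-01  9.210e-02  1.000e-04] turn 0.005 tcp [0.387  0.3556 0.2612] rot [-3.141e+00  1.000e-03  1.652e+00] open 0.0405
```

View pics/t4.png

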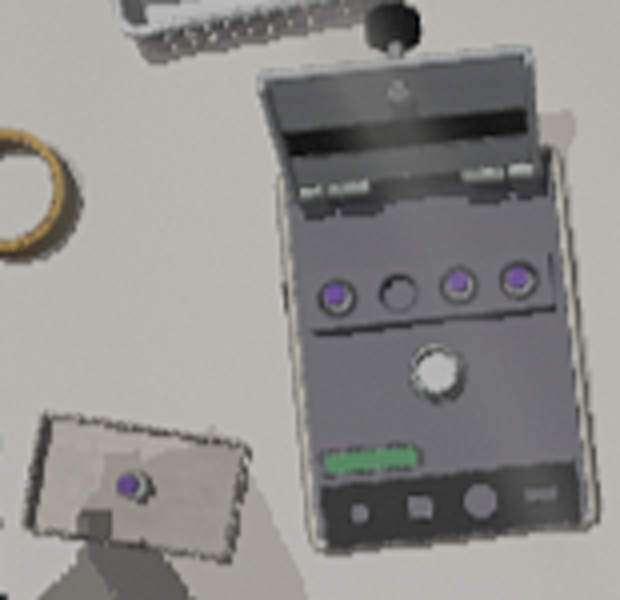

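```bash
python3 -m creep '[0,0,-0.06,0,-1, -0.1,0.05,-0.06,0,-1, -0.2,0.1,-0.06,0,-1, -0.3,0.16,-0.06,0,-1, -0.339,0.24,-0.06,0,-1, -0.339,0.3,-0.06,0,-1, -0.339,0.317,-0.06,0,-1, -0.339,0.317,-0.06,0,-1]'
cat >> h.py <<'E'
def shk():
    p=np.load("/tmp/shaker.npy"); s=state(); D=s["ee_pos"][:2]-p[:2]; c,q=np.cos(p[2]),np.sin(p[2])
    return np.array([c*D[0]+q*D[1],-q*D[0]+c*D[1],s["ee_pos"][2]])
E
python3 - <<'E'
from h import *
print(shk().round(4)); to(.7304,.0431,.252); print(state()["joint_positions"].round(2))
for th in(1.9,1.75,1.57,1.4,1.2,1.0,.8,.6,.4,.2,.1,0,-.02):
    d=np.array([-np.cos(th),np.sin(th)]); n=np.array([np.sin(th),np.cos(th)]); H=np.array([.105,.1075])
    C=H+.14*d+.003*n; E=H+.16*d+.003*n
    print(th,"tcp x %.4f z %.4f"%(max(C[0],E[0])+.0145,C[1]+.017))
E
```

```text
time: 26.75
ee_pos: [0.6951, 0.0601, 0.3214]
eef_rot: [-3.142, 0.0, 1.65]
contact_force: [0.2, 0.5, 2.1]
opening: -0.0
grasp_force: 0.0
[ 0.1482 -0.0353  0.3214]
t26.8 shift [-0.0197  0.0338  0.0694] turn -0.009 tcp [0.6951 0.0601 0.3214] rot [-3.142  0.     1.65 ] open -0.0
[-0.1   0.47  0.67  1.76 -0.    1.39]
1.9 tcp x 0.1741 z 0.2560
1.75 tcp x 0.1510 z 0.2617
1.57 tcp x 0.1224 z 0.2645
1.4 tcp x 0.0987 z 0.2630
1.2 tcp x 0.0716 z 0.2561
1.0 tcp x 0.0464 z 0.2439
0.8 tcp x 0.0241 z 0.2270
0.6 tcp x 0.0056 z 0.2060
0.4 tcp x -0.0083 z 0.1818
0.2 tcp x -0.0171 z 0.1553
0.1 tcp x -0.0195 z 0.1415
0 tcp x -0.0205 z 0.1275
-0.02 tcp x -0.0205 z 0.1247
```

```bash
python3 -m creep '[0,0,0,0,-1, 0,0,0,0,-1]'
python3 - <<'E'
from h import *
print(shk().round(4)); to(.7304,.0431,.252); print(state()["joint_positions"].round(2))
E
```

```text
time: 27.0
ee_pos: [0.6934, 0.0619, 0.3208]
eef_rot: [-3.14, -0.0, 1.65]
contact_force: [0.2, -0.2, 0.5]
opening: 0.0001
grasp_force: 0.0
[ 0.1466 -0.0334  0.3208]
t27.0 shift [-0.0216  0.0355  0.0688] turn -0.006 tcp [0.6934 0.0619 0.3208] rot [-3.14 -0.    1.65] open 0.0001
[-0.1   0.47  0.66  1.76 -0.    1.39]
```

```bash
python3 -m creep '[-0.0216,0.036,0,0,-1, -0.0216,0.036,0,0,-1, -0.0216,0.036,0.03,0,-1, -0.0216,0.036,0.05,0,-1, -0.0216,0.036,0.065,0,-1, -0.0216,0.036,0.065,0,-1, -0.0216,0.036,0.065,0,-1]'
python3 - <<'E'
from h import *
print(shk().round(4)); print(state()["joint_positions"].round(2)); to(.7,.04)
im,d=grab_frame("scene"); save(im[100:320,150:350],"s6",2.6)
E
```

```text
time: 27.88
ee_pos: [0.7307, 0.0447, 0.2595]
eef_rot: [3.139, 0.001, 1.652]
contact_force: [-0.6, 0.0, 0.1]
opening: 0.0001
grasp_force: 0.0
[ 0.1825 -0.0534  0.2595]
[-0.12  0.55  0.65  1.67 -0.    1.37]
t27.9 shift [-0.0022 -0.031  -0.0001] turn 0.007 tcp [0.7307 0.0447 0.2595] rot [3.139e+00 1.000e-03 1.652e+00] open 0.0001
```

View pics/s6.png

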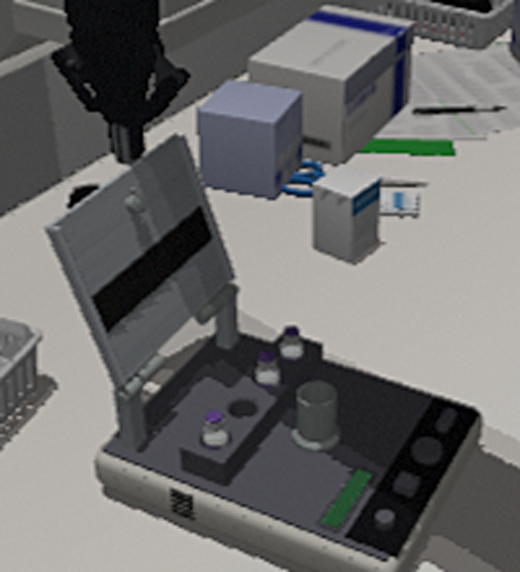

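```bash
python3 -m creep '[0,-0.012,0,0,-1, 0,-0.03,0,0,-1, 0,-0.045,-0.002,0,-1, 0,-0.06,-0.003,0,-1, 0,-0.073,-0.003,0,-1, 0,-0.085,-0.002,0,-1, 0,-0.098,0,0,-1, 0,-0.111,0.0035,0,-1]'
python3 - <<'E'
from h import *
print(shk().round(4))
E
```

```text
time: 28.92
ee_pos: [0.6206, 0.0353, 0.2548]
eef_rot: [3.139, 0.001, 1.651]
contact_force: [1.5, -0.3, -1.4]
opening: 0.0001
grasp_force: 0.7
[ 0.0719 -0.054   0.2548]
```

```bash
python3 -m creep '[0,-0.013,0.005,0,-1, 0,-0.0255,0.011,0,-1, 0,-0.037,0.019,0,-1, 0,-0.048,0.028,0,-1, 0,-0.0575,0.038,0,-1, 0,-0.0665,0.049,0,-1, 0,-0.074,0.061,0,-1, 0,-0.080,0.073,0,-1]'
python3 -m creep '[0,-0.005,0.013,0,-1, 0,-0.009,0.026,0,-1, 0,-0.011,0.04,0,-1, 0,-0.012,0.048,0,-1, 0,-0.012,0.053,0,-1]'
python3 - <<'E'
from h import *
print(shk().round(4))
E
```

```text
time: 29.92
ee_pos: [0.5409, 0.0288, 0.1816]
eef_rot: [3.139, 0.001, 1.651]
contact_force: [0.9, 0.1, 0.4]
opening: -0.0004
grasp_force: 0.3
time: 30.55
ee_pos: [0.5285, 0.028, 0.1271]
eef_rot: [-3.141, 0.0, 1.651]
contact_force: [-8.6, 0.9, 30.2]
opening: 0.0003
grasp_force: 15.7
[-0.0204 -0.054   0.1271]
```

```bash
python3 -m creep '[0,0,-0.01,0,-1, 0,0,-0.05,0,-1, 0,-0.0,-0.1,0,-1, 0,-0.06,-0.13,0,-1, -0.06,-0.12,-0.13,0,-1, -0.11,-0.18,-0.13,0,-1, -0.16,-0.18,-0.13,0,-1, -0.16,-0.18,-0.13,0,-1]'
python3 - <<'E'
from h import *
p=np.load("/tmp/shaker.npy"); c,s=np.cos(p[2]),np.sin(p[2])
im,d=grab_frame("top"); save(im[125:275,180:300],"t7",4); P=cloud("top",d); D=P[...,:2]-p[:2]
X=np.stack([c*D[...,0]+s*D[...,1],-s*D[...,0]+c*D[...,1],P[...,2]],-1)
m=(X[...,0]>-.05)&(X[...,0]<.09)&(abs(X[...,1])<.085)&(abs(X[...,1])>.03)&(X[...,2]>.09)&(X[...,2]<.2)
x=X[m]; A=np.polyfit(x[:,0],x[:,2],1); print(A,len(x),np.median(x[:,2]))
m=(X[...,0]>-.08)&(X[...,0]<.03)&(abs(X[...,1])<.04)&(X[...,2]>.15)&(X[...,2]<.17)
x=X[m];print("knob top",len(x),x.mean(0),x.min(0),x.max(0))
(u,v),r=cv2.minEnclosingCircle(x[:,:2].astype(np.float32)); print(u,v,r)
print(shk(),state()["joint_positions"].round(2)); k=sh(p,(-.03,0,0)); to(k[0],k[1],.158)
E
```

```text
time: 31.55
ee_pos: [0.3611, -0.1487, 0.2583]
eef_rot: [3.14, 0.002, 1.648]
contact_force: [0.7, 0.8, 0.4]
opening: -0.0003
grasp_force: 0.0
[0.00099837 0.11041153] 1911 0.11036160857711518
knob top 123 [-0.02991739  0.00032462  0.16010073] [-0.04671324 -0.01548922  0.15323213] [-0.0132953   0.01749724  0.16701815]
-0.02977520041167736 0.00032030310831032693 0.01757579855620861
[-0.20153368 -0.21749495  0.25812594] [-0.73 -0.55 -0.45  1.67 -0.    0.76]
t31.6 shift [0.2183 0.1707 0.0998] turn -0.023 tcp [ 0.3611 -0.1495  0.2581] rot [3.141e+00 2.000e-03 1.648e+00] open 0.0
```

View pics/t7.png

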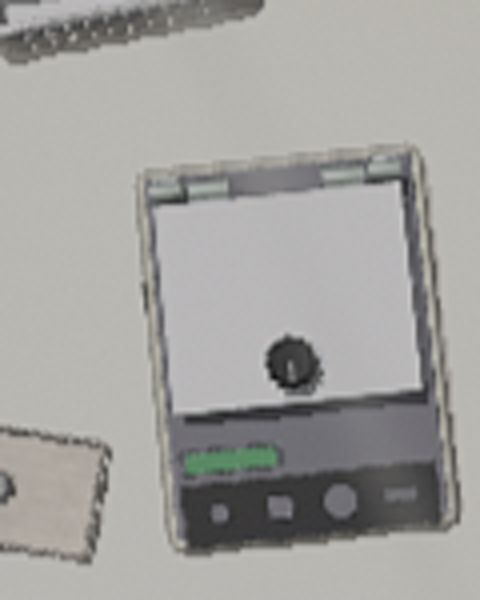

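```bash
python3 -m creep '[0.2183,0.1707,0.04,-9.7,0.45, 0.2183,0.1707,0.04,-9.7,0.45, 0.2183,0.1707,0.04,-9.7,0.45, 0.2183,0.1707,0.04,-9.7,0.45, 0.2183,0.1707,0.04,-9.7,0.45, 0.2183,0.1707,0.04,-9.7,0.45, 0.2183,0.1707,0.04,-9.7,0.45, 0.2183,0.1707,0.04,-9.7,0.45]'
python3 -m creep '[0,0,0,0,0.45, 0,0,0,0,0.45]'
python3 - <<'E'
from h import *
p=np.load("/tmp/shaker.npy"); k=sh(p,(-.03,0.0002,0)); to(k[0],k[1],.160,3.0); print(shk(),state()["joint_positions"].round(2))
E
```

```text
time: 32.6
ee_pos: [0.5148, 0.0861, 0.2178]
eef_rot: [3.142, 0.0, 3.01]
contact_force: [-0.0, -0.0, -0.1]
opening: 0.0616
grasp_force: 0.0
time: 32.85
ee_pos: [0.5148, 0.0856, 0.2177]
eef_rot: [-3.142, 0.0, 3.005]
contact_force: [0.4, -0.0, 0.5]
opening: 0.0619
grasp_force: 0.0
t32.9 shift [-0.0005 -0.0044  0.0577] turn 0.035 tcp [0.5148 0.0856 0.2177] rot [-3.142  0.     3.005] open 0.0619
[-0.02953062  0.00456312  0.21768041] [-0.09 -0.14 -0.2   1.51 -0.    0.05]
```

```bash
python3 -m creep '[-0.0005,-0.0044,0.02,0,0.45, -0.0005,-0.0044,0.05,0,0.45, -0.0005,-0.0044,0.0577,0,0.45, -0.0005,-0.0044,0.0577,0,0.45, -0.0005,-0.0044,0.0577,0,-1, -0.0005,-0.0044,0.0577,0,-1, -0.0005,-0.0044,0.0577,0,-1, -0.0005,-0.0044,0.0577,0,-1]' 50
python3 - <<'E'
from h import *
print(shk(),state()["eef_rot"])
E
```

```text
time: 33.85
ee_pos: [0.5151, 0.0802, 0.1606]
eef_rot: [-3.14, 0.002, 3.005]
contact_force: [-0.6, -5.4, 2.0]
opening: 0.0344
grasp_force: 49.5
[-0.02962229 -0.0008131   0.16060257] [-3.14035958e+00  1.55916595e-03  3.00524760e+00]
```

```bash
python3 -m creep '[0,0,0.004,0,-1, 0,0,0.008,0,-1, 0,0,0.0105,0,-1, 0,0,0.0105,0,-1, 0,0,0.0105,0,-1]'
python3 -m creep '[0,0,0,1,-1, 0,0,0,2,-1, 0,0,0.0003,3,-1, 0,0,0.0006,4,-1, 0,0,0.001,5,-1, 0,0,0.0014,6,-1, 0,0,0.0017,7,-1, 0,0,0.002,8,-1]'
python3 - <<'E'
from h import *
print(shk(),state()["eef_rot"],state()["ft_torque"])
E
```

```text
time: 34.48
ee_pos: [0.5152, 0.0802, 0.1505]
eef_rot: [-3.14, 0.002, 3.005]
contact_force: [-2.3, -5.7, 5.8]
opening: 0.0338
grasp_force: 49.7
time: 35.48
ee_pos: [0.5159, 0.0805, 0.1493]
eef_rot: [3.138, 0.002, 1.884]
contact_force: [-0.4, -3.4, 9.9]
opening: 0.0341
grasp_force: 50.0
[-0.02878771 -0.00063691  0.14929304] [3.13839720e+00 2.10425505e-03 1.88391240e+00] [-0.64014852  0.01116309  0.03914657]
```

```bash
python3 -m creep '[0,0,0,1.2,-1, 0,0,0,2.4,-1, 0,0,0,3.6,-1, 0,0,0,4.8,-1, 0,0,0,6,-1, 0,0,0,7.2,-1, 0,0,0,8.4,-1, 0,0,0,9.3,-1]'
python3 -m creep '[0,0,0,0.2,-1, 0,0,0,0.2,-1]'
python3 - <<'E'
from h import *
print(shk(),state()["eef_rot"],state()["ft_torque"],state()["joint_positions"].round(2))
E
```

```text
time: 36.48
ee_pos: [0.5165, 0.0798, 0.1494]
eef_rot: [3.137, -0.003, 0.585]
contact_force: [1.6, -5.8, 6.9]
opening: 0.034
grasp_force: 49.9
time: 36.72
ee_pos: [0.5165, 0.0798, 0.1494]
eef_rot: [3.137, -0.003, 0.562]
contact_force: [2.1, -6.5, 6.6]
opening: 0.0341
grasp_force: 49.9
[-0.02824481 -0.00135573  0.14936335] [ 3.13664853e+00 -2.67866162e-03  5.62248285e-01] [-1.69705341 -0.70636916  0.66645641] [-0.1  -0.13 -0.32  1.38 -0.    2.48]
```

```bash
python3 -m creep '[0,0,0,0,0.45, 0,0,0,0,0.45, 0,0,0,0,0.45, 0,0,-0.03,0,0.45, 0,0,-0.07,0,0.45, 0,0,-0.11,-1.3,0.45, 0,0,-0.11,-2.6,0.45, 0,0,-0.11,-3.9,0.45]'
python3 -m creep '[0,0,0,-1.3,-1, 0,0,0,-2.6,-1, 0,0,0,-3.9,-1, 0,0,0,-3.9,-1]'
python3 - <<'E'
from h import *
p=np.load("/tmp/shaker.npy"); c,s=np.cos(p[2]),np.sin(p[2])
k=sh(p,(-.125,.066,0)); to(k[0],k[1],.085); print(shk())
E
```

```text
time: 37.72
ee_pos: [0.5147, 0.081, 0.2576]
eef_rot: [3.141, -0.0, 1.113]
contact_force: [1.4, -1.0, -0.3]
opening: 0.0619
grasp_force: 0.0
time: 38.22
ee_pos: [0.5144, 0.081, 0.257]
eef_rot: [-3.141, -0.0, 1.65]
contact_force: [0.2, 0.9, -0.2]
opening: -0.0001
grasp_force: 0.0
t38.2 shift [ 0.0659 -0.0947  0.1721] turn -0.005 tcp [0.5144 0.081  0.257 ] rot [-3.141 -0.     1.65 ] open -0.0001
[-3.02347705e-02  1.43297205e-05  2.57003512e-01]
```

```bash
python3 -m creep '[0.066,-0.0947,0,0,-1, 0.066,-0.0947,0,0,-1, 0.066,-0.0947,0.06,0,-1, 0.066,-0.0947,0.12,0,-1, 0.066,-0.0947,0.16,0,-1, 0.066,-0.0947,0.16,0,-1, 0.066,-0.0947,0.16,0,-1]'
python3 - <<'E'
from h import *
p=np.load("/tmp/shaker.npy"); c,s=np.cos(p[2]),np.sin(p[2])
im,d=grab_frame("scene"); save(im[150:350,170:370],"s8",3); P=cloud("scene",d); D=P[...,:2]-p[:2]
X=np.stack([c*D[...,0]+s*D[...,1],-s*D[...,0]+c*D[...,1],P[...,2]],-1)
r=np.hypot(X[...,0]+.03,X[...,1]); x=X[(r<.013)&(X[...,2]>.12)&(X[...,2]<.19)]; print("knob top z",len(x),np.median(x[:,2]),x[:,2].max())
k=sh(p,(-.125,.066,0)); to(k[0],k[1],.0715); print(shk())
E
```

```text
time: 39.1
ee_pos: [0.4157, 0.1391, 0.0991]
eef_rot: [3.14, 0.0, 1.649]
contact_force: [-0.6, -1.0, 0.2]
opening: 0.0
grasp_force: 0.0
knob top z 90 0.14997389543639683 0.15163869317977124
t39.1 shift [ 0.0003 -0.0016  0.028 ] turn -0.008 tcp [0.4162 0.139  0.0995] rot [3.139 0.    1.65 ] open 0.0001
[-0.1235124   0.06573345  0.09951391]
```

View pics/s8.png

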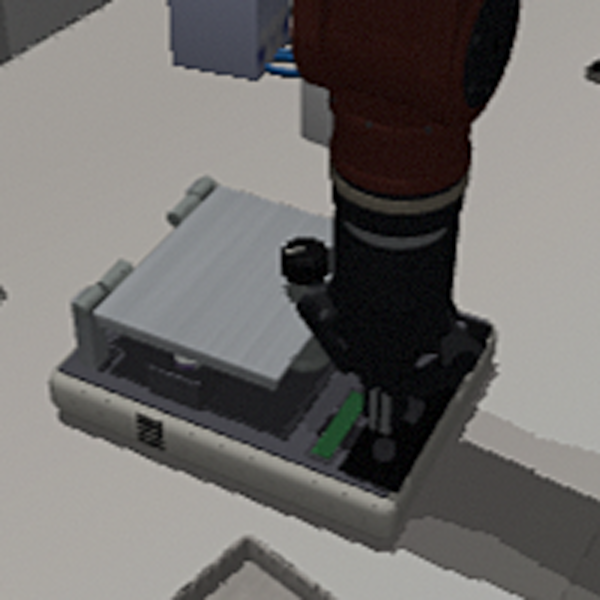

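```bash
python3 -m creep '[0,-0.001,0.015,0,-1, 0,-0.001,0.022,0,-1, 0,-0.001,0.026,0,-1, 0,-0.001,0.0275,0,-1, 0,-0.001,0.028,0,-1, 0,-0.001,0.028,0,-1]'
python3 - <<'E'
from h import *
print(shk(),state()["contact_force"])
E
```

```text
time: 39.9
ee_pos: [0.4143, 0.139, 0.0716]
eef_rot: [3.141, 0.0, 1.651]
contact_force: [-10.2, -1.6, 26.0]
opening: -0.0003
grasp_force: 12.8
[-0.12545213  0.06582155  0.07162463] [-10.24190006  -1.6267717   25.9880654 ]
```

```bash
python3 -m creep '[0,0,-0.015,0,-1, 0,0,-0.035,0,-1, -0.05,0,-0.035,0,-1, -0.1,0,-0.035,0,-1, -0.132,0,-0.035,0,-1, -0.132,0,-0.03,0,-1, -0.132,0,-0.03,0,-1]'
python3 - <<'E'
from h import *
p=np.load("/tmp/shaker.npy"); k=sh(p,(-.125,-.066,0)); to(k[0],k[1],.0715); print(shk())
E
```

```text
time: 40.78
ee_pos: [0.424, 0.0078, 0.0987]
eef_rot: [-3.141, -0.001, 1.651]
contact_force: [0.6, 0.4, 0.1]
opening: 0.0001
grasp_force: 0.0
t40.8 shift [-0.0003  0.0013  0.0272] turn 0.001 tcp [0.424  0.0078 0.0987] rot [-3.141e+00 -1.000e-03  1.651e+00] open 0.0001
[-0.12622342 -0.06573844  0.09870512]
```

```bash
python3 -m creep '[0,0,0.015,0,-1, 0,0,0.022,0,-1, 0,0,0.026,0,-1, 0,0,0.0272,0,-1, 0,0,0.0275,0,-1, 0,0,0.0275,0,-1]'
python3 -m creep '[0,0,-0.015,0,-1, 0,0,-0.035,0,-1, 0.022,0,-0.035,0,-1, 0.044,0,-0.03,0,-1, 0.044,0,-0.03,0,-1, 0.044,0,-0.03,0,-1]'
python3 - <<'E'
from h import *
p=np.load("/tmp/shaker.npy"); k=sh(p,(-.125,-.022,0)); to(k[0],k[1],.0715); print(shk())
E
```

```text
time: 41.52
ee_pos: [0.4244, 0.0078, 0.072]
eef_rot: [-3.141, -0.001, 1.652]
contact_force: [-2.9, 2.6, 5.1]
opening: 0.0002
grasp_force: 2.3
time: 42.28
ee_pos: [0.4213, 0.0508, 0.1023]
eef_rot: [3.141, 0.001, 1.652]
contact_force: [-0.1, -0.6, 0.3]
opening: 0.0003
grasp_force: 0.0
t42.3 shift [0.0007 0.0005 0.0308] turn 0.005 tcp [0.4213 0.0508 0.1023] rot [3.141e+00 1.000e-03 1.652e+00] open 0.0003
[-0.12549822 -0.02266097  0.10231433]
```

```bash
python3 -m creep '[0,0,0.018,0,-1, 0,0,0.025,0,-1, 0,0,0.029,0,-1, 0,0,0.031,0,-1, 0,0,0.0315,0,-1, 0,0,0.0315,0,-1]'
python3 -m creep '[0,0,-0.015,0,-1, 0,0,-0.05,0,-1, 0,0,-0.1,0,-1, 0,0,-0.15,0,-1, -0.1,0,-0.15,0,-1, -0.2,0,-0.15,0,-1, -0.2,0,-0.15,0,-1, -0.2,0,-0.15,0,-1]'
python3 - <<'E'
from h import *
im,d=grab_frame("top"); save(im[125:275,145:300],"t9",4)
E
```

```text
time: 43.02
ee_pos: [0.4205, 0.0509, 0.0718]
eef_rot: [-3.141, 0.001, 1.651]
contact_force: [-12.6, -0.9, 21.2]
opening: 0.0001
grasp_force: 10.6
time: 44.02
ee_pos: [0.4369, -0.1513, 0.2201]
eef_rot: [-3.142, 0.0, 1.647]
contact_force: [-0.0, 0.4, -0.0]
opening: 0.0002
grasp_force: 0.0
```

View pics/t9.png

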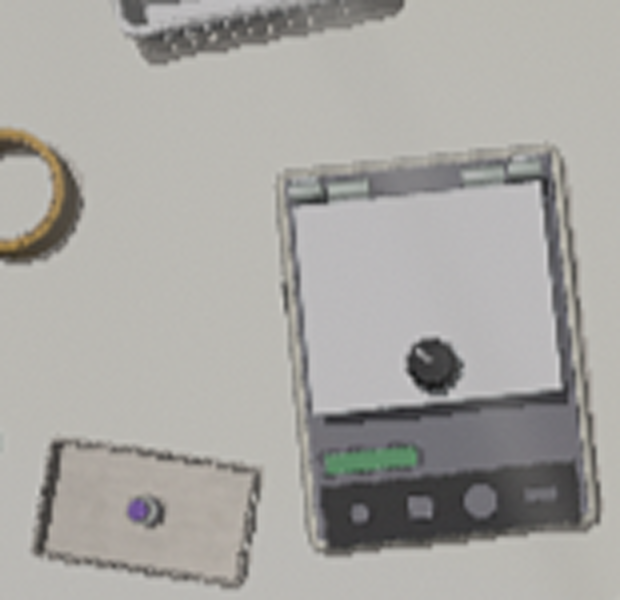

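Run:
```python
from h import *
print(job_done())
```

```text
the job is handed in; nothing more can be done
None
```

The job is handed in: the spent vial is in the tray, all three full vials are in wells, the plate is shut with the knob screwed home, and the power, programme and start keys were pressed in that order. I was not shown the verdict; the programme key met less force at the bottom (5 N, against over 20 N on the other two), though the fingertip's height puts it fully down.

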